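Hold the lid interlock of an open CD radio

TASK

The portable CD radio is on the bench with its disc lid taken off. Slide the function switch on its deck fully to the CD end (the end nearest the disc), then take the slim stick from the tool rack, reach it tip-first through the lid-switch slot in the deck and press the recessed lid switch gently all the way down, so that the drive would run as if the lid were shut. Finish while still gripping the stick and holding the switch down, and leave everything else on the table where it is.

Things in the scene. Friction and masses are not known exactly. Their poses are not given: they have to be found in the camera images.
- radio: Grey CD radio 225 (x) x 360 (y) mm, fixed; flat deck 125 mm above the table. Origin: centre of underside; x to its front (speakers, away from robot), z up. Disc well 132 mm wide at x -25, y 0. Deck also has a volume knob (34 mm wide, 11 high) at x 45, y 135, keys 4 mm high at x 96, |y|<55, lugs 9 mm high at x -100, y +-50. Folded handle behind, to x -129 mm.
- slot (a point): Centre of the mouth of the lid-switch slot, at deck level: a rectangular hole 12 mm (radio x) by 16 mm (radio y), at x = 62, y = 50 mm on the radio. Axes as the radio's. The white lid-switch plunger (10 x 14 mm flat top) lies recessed 13 mm below the mouth. The thin dark strip at y = 0 is only the lid catch.
- interlock (a joint): Lid-switch plunger inside the slot: 0 = up (its top 13 mm below the mouth), 0.006 m = all the way down (top 19 mm below the mouth). Sprung back up: about 1 N to start it, 3.4 N at the bottom stop; it rises when released.
- function (a joint): Function switch: slide along the radio's +y. 0 = the end away from the disc, 0.016 m = fully at the CD end, nearest the disc. Stays where it is left; about 1.5 N to move.
- function_top (a point): Centre of the top of the function switch's knob, a small metal block 11 mm (radio x) by 12 mm (radio y), standing 10.5 mm above the deck; it moves with the knob. At joint value 0 it is at x = 62, y = -138 mm on the radio.
- rack: Wooden tool rack, fixed: a plate 190 (x) x 56 (y) mm, 12 mm thick, top 90 mm above the table, on two end cheeks. Origin: centre of its underside; x along the row. Three holes 8.5 mm wide at x = -55, 0 and 55 mm, y = 0; one tool hangs by its shoulder in each, in any order.
- stick: Slim stick, 146 mm, 25 g: round shaft 6 mm thick, 80 mm long, blunt tip; then a straight round black handle 11 mm thick, 66 mm long (screwdriver handles are far thicker). Origin: the tip; z from tip to handle. Hangs upright in the rack, handle 90 to 156 mm and tip 10 mm above the table; lift 85 mm to clear the plate.
- driver_a: Screwdriver in the rack, shaft 6 mm, handle 28 mm thick and 72 mm long, top 162 mm above the table. Origin: its tip. Leave alone.
- driver_b: Nut driver in the rack, handle 26 mm thick and 70 mm long, top 160 mm above the table. Origin: its tip. Leave alone.
- cd_lid: The radio's round disc lid, about 155 mm across and 10 mm high, lying on the table. Origin: under its centre. Leave alone.
- meter: Multimeter lying flat, 160 x 78 x 50 mm. Origin: under its centre. Leave alone.
- spray: Spray can, 52 mm across, 165 mm high. Origin: under its centre. Leave alone.
- cell_0: Round battery cell standing, 26 mm across, 50 mm high. Origin: under its centre. Leave alone.
- cell_1: Another such cell. Leave alone.
- cell_2: Another such cell. Leave alone.
Things that resemble listed ones, but are neither listed nor needed, are in the scene too. What is shaped like the rack but green is not meant.

How it is judged:
On the way, in this order (a step that is already met when the one before it is completed fails the run):
1. the function switch is slid fully to the CD end (value of joint function above 0.0125 m), for 0.2 s.
2. the lid switch is held down with the stick through the slot (value of joint interlock above 0.004 m and contact force between stick and radio above 1 N and contact force between the fingers and stick above 2 N and z of stick in the frame of slot between -0.024 and -0.01 m and horizontal distance between stick and slot below 0.01 m and angle between stick's own z axis and vertical below 0.35 rad and contact force between stick and rack below 0.1 N), for 0.5 s.
At the end, for the whole second after the job is handed in: The function switch is within 3.5 mm of its CD end; the lid switch is pressed more than 4 mm of its 6 mm by the stick (over 1 N), whose tip is inside the slot and which leans less than 20 degrees; the fingers grip the stick (over 2 N) and it is clear of the rack (all of step 2 and value of joint function above 0.0125 m); the arm keeps its last pose, push and grip.
It fails at once if something else on the table or in the rack is moved by more than 25 mm (distance of any of cd_lid, meter, spray, cell_0, cell_1, cell_2, driver_a, driver_b from where it was at the start of the episode above 0.025 m).
It fails at once if the stick is pushed on the radio with more than 30 N (contact force between stick and radio above 30 N).
It also fails if it takes over 54 s, if anything falls off the work surface, if the arm or the gripper's body presses on something with over 40 N, if the wrist force passes 120 N, or if a joint passes its speed limit or range.

ROBOT

A 6-joint arm with a two-finger parallel gripper is mounted at the origin on the work surface. World frame = base frame: x ahead of the robot, y to its left, z up, the work surface at z = 0. Lengths are in m, angles in rad, forces in N, time in s.
With the tool pointing down it reaches from about 0.4 to 0.925 m from the base axis. Payload 3.4 kg.
Tool frame: the origin (TCP) lies midway between the tips of the shut fingers; the grasp point (between the pads) lies 19 mm behind it (hold_point_z is the distance from the TCP to the grasp point, in m); z points along the fingers, y is the line along which they close (so a half turn about z gives the same grasp; the last joint's range is limited). The gripper opens to 85 mm and grips with 20 to 120 N. Pads are 22 mm wide; open, the fingers measure 114 mm over their backs; the gripper's body (76 mm by 85 mm) begins 54 mm behind the grasp point. The pads swing forward as they close: fully open they stand 13 mm farther back than shut.
Start: joints at [-1.274, 0.307, 1.506, -0, 1.328, -0.073], TCP at [0.208, -0.536, 0.231] pointing down, gripper open.
Joint ranges: [-3.12, 3.12], [-1.05, 2.28], [0.14, 2.33], [-1.42, 4.57], [0.1, 2.73], [-2.68, 2.68]. Speed limits (rad/s): [2.57, 2.57, 3.14, 3.14, 3.14, 3.14].

INTERFACE

Orientations are given as a unit quaternion [x, y, z, w].
In Python, from cell import observe, camera, camera_params, close_job, boxes_of, silhouettes, tip_of, hold_point_z gives the robot as it stands. The module is installed in compiled form; this text tells all that it offers.
- The arm moves only by the tool send_rows, never from a script. Its argument "increments" is a list of rows, each a list of 7 numbers: the shift along the tool's x, y, z in units of 40 mm (1.0 is 40 mm), then the turn, a rotation vector about the tool's x, y, z in units of 6 degrees (1.0 is 6 degrees), then the opening, from -1 (shut) to 1 (fully open). In form: [[tx, ty, tz, ax, ay, az, claw], ...]. A call has 1 to 8 rows; each row shifts and turns the commanded pose from where the row before left it, along the tool's axes as they then stand; what a row does not reach is not made up. A row lasts 1/12 s, in which the tool goes at most 41.7 mm and 7.16 degrees, less where a joint would pass 70% of its speed; a pose out of reach is approached as far as the arm can. A call is refused whole if a number of a shift passes 1 or a number of a turn 1, either way. A call with a gripper value outside its range is refused whole. The fingers move at their own pace and stop on an object; "newtons" is the grip in N (left out, the last holds). Time passes only in rows, so rows that do not move let the fingers close. It gives the time, the measured TCP pose, the force, the opening and the grip force at its end, in the units of the state.
- observe(): the state, without advancing time (a new reading comes with each control period).
- camera(name): name is "scene" or "top" or "wrist"; returns (picture, depth): 420x560x3 uint8, blue, green, red; 420x560 float32, m along the optical axis (not along the pixel's ray), 0 where there is no reading.
- camera_params(name): a dict with "K" (3x3 intrinsics, pixels), "extrinsics" (4x4, takes a point from camera to world coordinates). Camera axes: x right, y down, z forward; pixel columns grow to the right and rows downward; lengths in m; the calibration is good to about 2 mm. A picture is of the moment at which its call begins: read the wrist's pose just before it. camera_params takes no time and is no camera call; for the wrist camera it gives the pose at the moment of the call.
- close_job(): hands the job in; it is judged then, once.
Trained networks look in the newest picture that a camera, given by its name, has taken for a name from the list of things; names that differ only in an ending like _2 or _b are one class to them, and where a whole thing is asked for, a point or a joint stands for the part that bears it (a point fixed in the world has none). Each returns a list of dicts, best first, with "score" (0 to 1); they miss things now and then, are a little off and sometimes report something else, mostly with a low value. They report only what shows in the picture. A call takes as long as a camera call. They do not tell look-alikes from the thing itself.
- boxes_of(camera, thing): "at" ([column, row] in pixels, amid what is visible of it).
- silhouettes(camera, thing): "mask" (420x560 bool, what is visible of it) and "at" ([column, row] in pixels, amid what is visible of it).
- tip_of(camera, thing): "at" ([column, row] in pixels: a listed point, or the origin of a listed thing).
The state is a dict: "clock": time; "joints": joint angles; "qd": joint speeds; "joint_torque": joint torques, N m; "eef_pos": TCP position; "eef_rot": TCP orientation; "ft_force": force on the tool from outside, world axes, zero at the start; "torque": the same for the moment, N m; "finger_gap": opening from 0.0 (shut) to 1.0 (fully open); "finger_force": force on a finger pad.
Only numpy, scipy, OpenCV 4.12 (cv2) and the standard library are available. Lean on these libraries where they do the work, as an engineer would, in place of code of your own. Each camera call takes 0.05 s, during which the arm holds its last target. There are 200 camera calls.

## Working session

There is one attempt and no reset: what is moved stays moved. The work goes in short steps, Python scripts to look and compute and a tool call to move; the robot and the scene stay as the last step left them, time stands still between calls to the robot, and variables do not carry over. Pictures are saved under pics/ and viewed, at most 10 in all, crops included, and the job is handed in when it is done.

Besides the shell and the picture viewer there is one more tool, called after "Request:" as name([rows], argument=value, ...), one row to a line, values as JSON. send_rows: Moves the arm, as the interface text tells. Its arguments: {"type":"object","properties":{"increments":{"type":"array","items":{"type":"array","items":{"type":"number"}}},"newtons":{"type":"number"}},"required":["increments"]}

```bash
mkdir -p pics
cat > h.py <<'E'
import numpy as np, cv2
from cell import *
from scipy.spatial.transform import Rotation as R
def world(name,uv,depth=None,z=None,P=None):
    P=P or camera_params(name);K=np.array(P["K"]);T=np.array(P["extrinsics"])
    r=np.linalg.inv(K)@[uv[0],uv[1],1]
    if z is not None:
        d=T[:3,:3]@r; s=(z-T[2,3])/d[2]; return T[:3,3]+s*d
    return (T@np.append(r*depth,1))[:3]
def pix(name,p,P=None):
    P=P or camera_params(name);K=np.array(P["K"]);T=np.array(P["extrinsics"])
    c=np.linalg.inv(T)@np.append(p,1); q=K@c[:3]; return q[:2]/q[2]
def rel(target,Rt=None):
    "remaining shift (rows units) in tool axes"
    s=observe();Q=R.from_quat(s["eef_rot"]);return Q.inv().apply(np.array(target)-s["eef_pos"])/0.04
E
python3 - <<'E'
from h import *
ims=[]
for c in("scene","top"):
    im,d=camera(c);ims.append(im);np.save(f"{c}.npy",d);cv2.imwrite(f"pics/{c}0.png",im)
    for t in("slot","function_top","radio","rack","stick","driver_a"):
        for o in tip_of(c,t)[:4]:
            u,v=o["at"];z=d[int(v),int(u)] if 0<=v<420 and 0<=u<560 else 0
            print(c,t,round(o["score"],2),np.round(o["at"],1),np.round(world(c,o["at"],z),3) if z else None)
    print(np.round(camera_params(c)["extrinsics"],3).tolist())
s=observe();print(s)
print(hold_point_z if not callable(hold_point_z) else hold_point_z())
E
```

```text
scene slot 0.83 [260.4 217. ] [ 0.564 -0.031  0.123]
scene slot 0.65 [370.8 212. ] [0.521 0.328 0.004]
scene function_top 0.43 [194.1 228.3] [ 0.556 -0.207  0.123]
scene function_top 0.28 [113.9 231.3] [ 0.417 -0.419  0.039]
scene radio 0.65 [237.9 239.1] [ 0.625 -0.107  0.122]
scene rack 0.89 [370.  213.4] [0.527 0.322 0.005]
scene rack 0.88 [362.6 159.3] [0.365 0.36  0.083]
scene rack 0.78 [422.9 194.8] [0.497 0.519 0.004]
scene stick 0.68 [120.9 299. ] [ 0.634 -0.423  0.005]
scene driver_a 0.66 [194.6 231.8] [ 0.574 -0.209  0.129]
[[0.297, 0.661, -0.689, 1.5], [0.955, -0.199, 0.221, -0.275], [0.009, -0.724, -0.69, 1.062], [0.0, 0.0, 0.0, 1.0]]
top slot 0.68 [304.2 196.8] [ 0.563 -0.021  0.127]
top function_top 0.59 [372.8 188.4] [ 0.585 -0.22   0.123]
top function_top 0.24 [429.2 175.7] [ 0.637 -0.43   0.005]
top radio 0.95 [322.4 217. ] [ 0.505 -0.073  0.122]
top radio 0.56 [430.4 253.8] [ 0.391 -0.408  0.041]
top rack 0.8 [168.  296.5] [0.275 0.398 0.007]
top rack 0.62 [127.3 230.7] [0.478 0.494 0.09 ]
top rack 0.59 [192.1 215.6] [0.523 0.323 0.007]
top stick 0.6 [320.3 217.5] [
[... 314 characters left out ...]
: array([-1.27353583e+00,  3.06729777e-01,  1.50637872e+00,  2.14536790e-05,
        1.32840774e+00, -7.35084383e-02]), 'qd': array([ 3.51759827e-04, -1.13323573e-03,  9.74508446e-05, -9.93373376e-04,
       -2.67722325e-05,  6.66625426e-04]), 'joint_torque': array([-7.39471034e-04, -4.57306910e+01, -2.52285844e+01,  2.48599213e-05,
        6.76143300e-04, -1.05737695e-05]), 'eef_pos': array([ 0.20832455, -0.53594802,  0.23135322]), 'eef_rot': array([9.82865931e-01, 1.84321895e-01, 1.46137523e-05, 3.68051350e-05]), 'ft_force': array([ 0.19680417, -0.17242513,  0.63631696]), 'torque': array([ 0.090473  , -0.00781152, -0.00878008]), 'finger_force': 0.0, 'finger_gap': 0.9967902759599991}
0.0187
```

View pics/scene0.png

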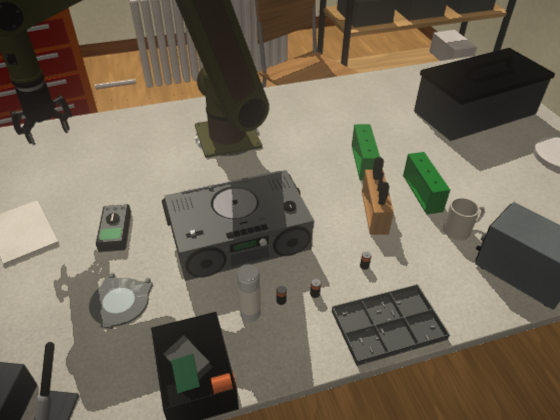

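View pics/top0.png

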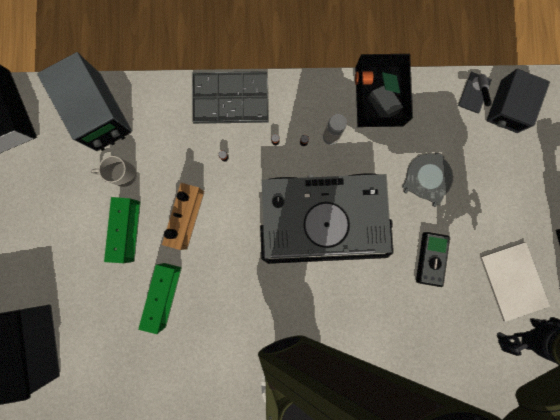

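The wooden rack is at top (182,216) and scene (376,200). The green ones are decoys. The radio is at top (326,217), with the knob at (278,201), the function switch near (372,190) and the slot near (306,196). Next I'll enlarge the rack and the deck.

Run:
```python
from h import *
t=cv2.imread("pics/top0.png");s=cv2.imread("pics/scene0.png")
a=cv2.resize(t[175:255,150:215],None,fx=5,fy=5,interpolation=2)[:300*2]
b=cv2.resize(s[145:241,345:410],None,fx=4,fy=4,interpolation=2)
c=cv2.resize(t[170:265,255:397],None,fx=2.8,fy=2.8,interpolation=2)
W=np.zeros((600,800,3),np.uint8)
W[:400,:325]=a; W[:384,330:590]=b
cc=cv2.resize(t[170:212,255:397],(800,200),interpolation=2); W[400:]=cc
cv2.imwrite("pics/crop1.png",W)
d=np.load("top.npy");T=np.array(camera_params("top")["extrinsics"]);K=np.array(camera_params("top")["K"])
v,u=np.mgrid[:420,:560];X=np.stack([(u-K[0,2])/K[0,0]*d,(v-K[1,2])/K[1,1]*d,d,np.ones_like(d)],-1)@T.T
# radio deck
m=(X[...,2]>.112)&(X[...,2]<.136)&(u>250)&(u<400)&(v>160)&(v<270)
m=m.astype(np.uint8);n,l,st,_=cv2.connectedComponentsWithStats(m);i=1+st[1:,4].argmax()
p=X[l==i][:,:2].astype(np.float32);print("deck",cv2.minAreaRect(p),np.median(X[l==i][:,2]),cv2.boxPoints(cv2.minAreaRect(p)))
hsv=cv2.cvtColor(t,cv2.COLOR_BGR2HSV)
m=(X[...,2]>.075)&(X[...,2]<.2)&(u>150)&(u<215)&(v>170)&(v<260)&(hsv[...,0]<25)&(hsv[...,1]>80)
p=X[m];print("rack",cv2.minAreaRect(p[:,:2].astype(np.float32)),np.median(p[:,2]),m.sum())
m=(X[...,2]>.1)&(X[...,2]<.25)&(u>155)&(u<210)&(v>175)&(v<255)
n,l,st,c=cv2.connectedComponentsWithStats(m.astype(np.uint8))
for k in range(1,n):
  q=X[l==k]; print(st[k],c[k],np.round(q[:,:3].mean(0),3),q[:,2].max())
for nm,uv in(("fs",(372,190)),("slot",(306,196))):print(nm,world("top",uv,z=.13))
```

```text
deck ((0.5100906491279602, -0.08319994807243347), (0.24129487574100494, 0.38018038868904114), 0.19947253167629242) 0.12589021525951294 [[ 0.38878214  0.10646906]
 [ 0.39010572 -0.273709  ]
 [ 0.63139915 -0.27286896]
 [ 0.6300756   0.1073091 ]]
rack ((0.5188283324241638, 0.3398450016975403), (0.05733107402920723, 0.1898479163646698), 72.99041748046875) 0.09118109215078374 1156
[177 191  12  11  92] [182.23913043 195.80434783] [0.57 0.32 0.15] 0.16510879940051293
[173 213   9   5  32] [177.     214.8125] [0.518 0.337 0.138] 0.1602768346135548
[164 229  14  10 118] [170.5        233.44067797] [0.466 0.352 0.153] 0.16711771010351462
fs [ 0.57908153 -0.21546814  0.13      ]
slot [ 0.565326   -0.02644922  0.13      ]
```

View pics/crop1.png

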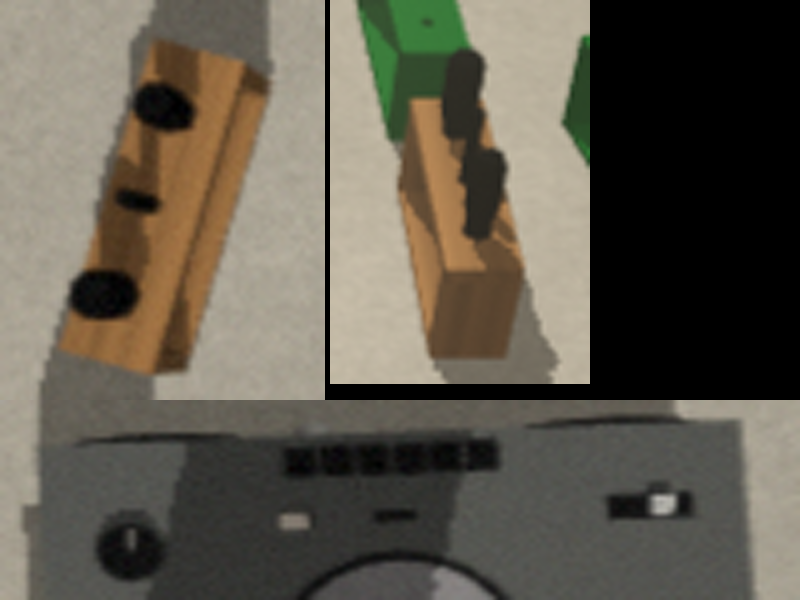

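In the crop, the middle tool at top (177,215) has a thin handle. The others, at (182,196) and (170,233), have fat handles, so the middle one is the stick. The slot shows its white plunger at top (307,195), and the function knob is the bright block at (372,191), at the end away from the disc. Moving towards the switch.

Request:
send_rows([
  [0.95,-0.3,0,0,0,0,1],
  [0.95,-0.3,0,0,0,0,1],
  [0.95,-0.3,0,0,0,0,0],
  [0.95,-0.3,0,0,0,0,0],
  [0.95,-0.3,0,0,0,0,0],
  [0.95,-0.3,0,0,0,0,0],
  [0.95,-0.3,0,0,0,0,0],
  [0.95,-0.3,0,0,0,0,0],
])

```text
clock: 1.37
eef_pos: [0.4582, -0.3349, 0.2315]
eef_rot: [0.983, 0.184, 0.0, 0.0]
ft_force: [0.5, -0.3, 0.3]
finger_gap: 0.495
finger_force: 0.0
```

Request:
send_rows([
  [0.8,-0.3,0,0,0,0,0],
  [0.8,-0.3,0,0,0,0,0],
  [0,0,0,0,0,0.9,0],
  [0,0,0,0,0,0.9,0],
  [0,0,0,0,0,0.9,0],
  [0,0,0,0,0,0.83,0],
  [0,0,0,0,0,0,0],
])

```text
clock: 1.95
eef_pos: [0.508, -0.2905, 0.2313]
eef_rot: [1.0, -0.0, -0.0, 0.0]
ft_force: [-0.4, 0.5, -0.1]
finger_gap: 0.498
finger_force: 0.0
```

Run:
```python
from h import *
s=observe();print(s["clock"],s["eef_pos"],R.from_quat(s["eef_rot"]).as_euler("xyz",True),s["finger_gap"])
P=camera_params("wrist");im,d=camera("wrist");cv2.imwrite("pics/w1.png",im)
for t,z in(("slot",.125),("function_top",.1355)):
  for o in tip_of("wrist",t)[:2]: print(t,o["score"],o["at"],world("wrist",o["at"],z=z,P=P))
camera("top")
for t,z in(("slot",.125),("function_top",.1355)):
  for o in tip_of("top",t)[:2]: print(t,o["score"],o["at"],world("top",o["at"],z=z))
for n,uv,z in(("slot",(307.2,195.4),.112),("fs",(372.5,191.6),.1355),("vol",(278.3,200.4),.136)):print(n,world("top",uv,z=z))
```

```text
1.95 [ 0.50802361 -0.29052744  0.23129621] [ 1.79997035e+02  1.07351185e-03 -2.62919139e-02] 0.49835325185669593
slot 0.6 [179.6, 121.1] [ 0.57441593 -0.21164695  0.125     ]
slot 0.21 [402.5, 60.8] [ 0.61864349 -0.38498623  0.125     ]
function_top 0.57 [179.3, 123.4] [ 0.57290683 -0.21460932  0.1355    ]
slot 0.61 [307.7, 197.6] [ 0.56117728 -0.03156928  0.125     ]
slot 0.19 [179.4, 233.1] [0.46696338 0.3340989  0.125     ]
function_top 0.35 [372.4, 188.1] [ 0.58383681 -0.21548775  0.1355    ]
slot [ 0.56894258 -0.03128918  0.112     ]
fs [ 0.57382439 -0.21540725  0.1355    ]
vol [0.55361803 0.05265695 0.136     ]
```

View pics/w1.png

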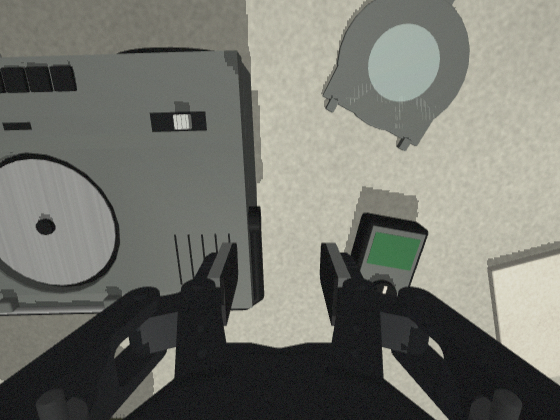

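The wrist picture shows the function knob at (181,122), about (0.573,-0.216) in world coordinates, at the end away from the disc. The fingers are half open. I'll straddle it.

Request:
send_rows([
  [0.55,-0.62,0,0,0,0,0],
  [0.55,-0.62,0,0,0,0,0],
  [0.52,-0.62,0,0,0,0,0],
  [0,0,0.7,0,0,0,0],
  [0,0,0.7,0,0,0,0],
  [0,0,0.6,0,0,0,0],
  [0,0,0.56,0,0,0,0],
  [0,0,0,0,0,0,0],
])

```text
clock: 2.92
eef_pos: [0.5705, -0.2153, 0.1249]
eef_rot: [1.0, 0.001, -0.003, -0.001]
ft_force: [0.8, 0.8, -0.3]
finger_gap: 0.501
finger_force: 0.0
```

Request:
send_rows([
  [0,0,0,0,0,0,-0.3],
  [0,0,0,0,0,0,-0.5],
  [0,0,0,0,0,0,-0.7],
  [0,0,0,0,0,0,-1],
  [0,0,0,0,0,0,-1],
  [0,0,0,0,0,0,-1],
], newtons=20)

```text
clock: 3.42
eef_pos: [0.5734, -0.2166, 0.1305]
eef_rot: [1.0, 0.001, 0.001, 0.0]
ft_force: [-0.5, 1.1, 5.4]
finger_gap: 0.126
finger_force: 20.2
```

Request:
send_rows([
  [0,-0.1,0,0,0,0,-1],
  [0,-0.1,0,0,0,0,-1],
  [0,-0.1,0,0,0,0,-1],
  [0,-0.07,0,0,0,0,-1],
  [0,0,0,0,0,0,-1],
  [0,0,0,0,0,0,-1],
])

```text
clock: 3.92
eef_pos: [0.5731, -0.2022, 0.1305]
eef_rot: [1.0, 0.001, 0.001, 0.001]
ft_force: [-1.8, -1.0, 6.8]
finger_gap: 0.128
finger_force: 20.3
```

Request:
send_rows([
  [0,-0.05,0,0,0,0,-1],
  [0,-0.05,0,0,0,0,-1],
  [0,0,0,0,0,0,-1],
  [0,0,0,0,0,0,-1],
])

```text
clock: 4.25
eef_pos: [0.5731, -0.202, 0.1305]
eef_rot: [1.0, 0.001, 0.001, 0.004]
ft_force: [-2.2, -9.6, 3.6]
finger_gap: 0.126
finger_force: 20.1
```

The knob is against its end stop: 9.6 N of reaction and no further motion. Backing off, opening and lifting.

Request:
send_rows([
  [0,0.09,0,0,0,0,-1],
  [0,0,0,0,0,0,0],
  [0,0,0,0,0,0,0],
  [0,0,0,0,0,0,0],
  [0,0,-0.8,0,0,0,0],
  [0,0,-1,0,0,0,0],
  [0,0,-1,0,0,0,0],
  [0,0,0,0,0,0,0],
])

```text
clock: 4.92
eef_pos: [0.577, -0.2026, 0.2494]
eef_rot: [1.0, 0.001, 0.007, 0.003]
ft_force: [0.6, -0.0, 0.2]
finger_gap: 0.499
finger_force: 0.0
```

Run:
```python
from h import *
s=observe();print(s["clock"],s["eef_pos"],s["finger_gap"])
P=camera_params("wrist");im,d=camera("wrist");cv2.imwrite("pics/w2.png",im)
np.save("w2.npy",d);np.savez("w2p.npz",K=P["K"],E=P["extrinsics"])
for t,z in(("slot",.125),("function_top",.1355)):
  for o in tip_of("wrist",t)[:2]: print(t,o["score"],o["at"],world("wrist",o["at"],z=z,P=P))
print(pix("wrist",[.569,-.031,.112],P))
```

```text
4.9167 [ 0.57704973 -0.2026146   0.24943332] 0.4987588260857568
slot 0.73 [91.0, 206.8] [ 0.56773184 -0.02978522  0.125     ]
function_top 0.6 [278.8, 206.2] [ 0.57151056 -0.20393749  0.1355    ]
function_top 0.27 [457.6, 127.0] [ 0.64048216 -0.3530339   0.1355    ]
[100.05958483 201.77980913]
```

View pics/w2.png

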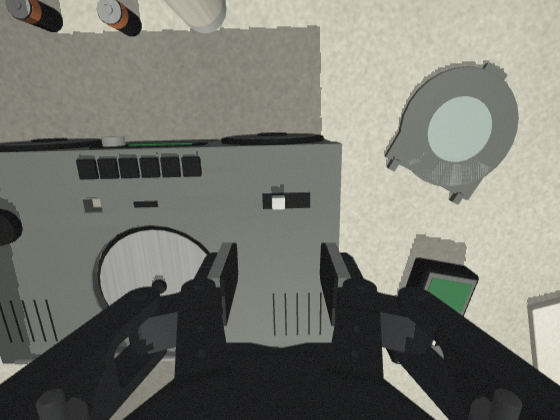

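The knob at (278,203) now sits on the disc side of its channel, which spans columns 263–310. The slot is at (91,204). Now I'll measure both more finely.

Run:
```python
from h import *
im=cv2.imread("pics/w2.png");f=np.load("w2p.npz");P=dict(K=f["K"],extrinsics=f["E"])
g=cv2.cvtColor(im,6)
def info(n,x0,x1,y0,y1,lo,hi,z):
    m=((g[y0:y1,x0:x1]>=lo)&(g[y0:y1,x0:x1]<=hi)).astype(np.uint8)
    k,l,st,c=cv2.connectedComponentsWithStats(m);i=1+st[1:,4].argmax()
    a=st[i];A=world("",(a[0]+x0-.5,a[1]+y0-.5),z=z,P=P);B=world("",(a[0]+a[2]+x0-.5,a[1]+a[3]+y0-.5),z=z,P=P)
    print(n,a,c[i]+[x0,y0],np.round(A,4),np.round(B,4),np.round((A+B)/2,4))
info("knob",255,320,185,215,170,255,.1355)
info("channel",255,320,185,215,0,40,.125)
info("slotdark",75,110,190,220,0,85,.125)
info("plunger",75,110,190,220,150,255,.112)
print(g[203,78:108].tolist());print(g[192:216,88].tolist());print(g[201,255:320].tolist())
W=np.hstack([cv2.resize(im[180:220,255:320],None,fx=6,fy=6,interpolation=0),cv2.resize(im[185:225,70:125],None,fx=6,fy=6,interpolation=0)])
cv2.imwrite("pics/z2.png",W)
```

```text
knob [ 17  13  13  12 146] [278.02054795 203.13013699] [ 0.5795 -0.1974  0.1355] [ 0.5684 -0.2091  0.1355] [ 0.574  -0.2033  0.1355]
channel [  8   8  47  16 374] [288.45989305 199.51069519] [ 0.5815 -0.189   0.125 ] [ 0.5663 -0.2326  0.125 ] [ 0.5739 -0.2108  0.125 ]
slotdark [  8   9  19  14 157] [ 90.03821656 206.21019108] [ 0.5757 -0.0233  0.125 ] [ 0.5622 -0.0386  0.125 ] [ 0.5689 -0.031   0.125 ]
plunger [18  9  8  7 44] [ 96.47727273 202.43181818] [ 0.5723 -0.0242  0.112 ] [ 0.5653 -0.0308  0.112 ] [ 0.5688 -0.0275  0.112 ]
[115, 115, 116, 116, 117, 82, 60, 61, 56, 62, 60, 61, 62, 60, 69, 155, 155, 153, 155, 155, 157, 156, 150, 106, 116, 113, 117, 116, 117, 114]
[117, 118, 116, 116, 118, 95, 110, 82, 58, 58, 59, 60, 61, 59, 57, 58, 57, 58, 61, 67, 81, 110, 118, 117]
[117, 121, 121, 122, 119, 120, 121, 77, 34, 31, 33, 41, 38, 42, 40, 41, 53, 194, 215, 217, 214, 214, 216, 216, 214, 214, 216, 217, 216, 218, 50, 39, 37, 40, 40, 43, 35, 35, 36, 39, 39, 39, 36, 43, 35, 39, 41, 39, 37, 38, 38, 41, 41, 40, 44, 99, 121, 122, 123, 123, 120, 120, 120, 123, 123]
```

View pics/z2.png

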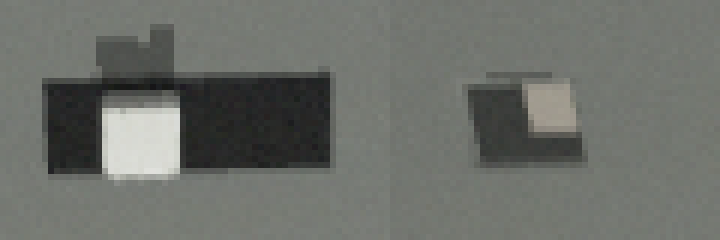

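The knob sits about 15.5 mm along its travel, so step 1 is done. The slot is at (0.569,-0.031). Now to the stick.

Request:
send_rows([
  [-0.2,-0.97,0,0,0,0.2,0],
  [-0.2,-0.97,0,0,0,0.2,0],
  [-0.2,-0.97,0,0,0,0,0],
  [-0.2,-0.97,0,0,0,0,0],
  [-0.2,-0.97,0,0,0,0,0],
  [-0.2,-0.97,0,0,0,0,0],
  [-0.2,-0.97,0,0,0,0,0],
  [-0.2,-0.97,0,0,0,0,0],
])

```text
clock: 5.73
eef_pos: [0.5164, 0.1129, 0.2386]
eef_rot: [1.0, -0.02, -0.002, 0.0]
ft_force: [0.5, -0.5, -0.3]
finger_gap: 0.501
finger_force: 0.0
```

Request:
send_rows([
  [-0.2,-0.97,0,0,0,0,0],
  [-0.2,-0.97,0,0,0,0,0],
  [-0.2,-0.97,0,0,0,0,0],
  [-0.2,-0.97,0,0,0,0,0],
  [-0.2,-0.97,0,0,0,0.6,0],
  [0,-0.97,0,0,0,0.9,0],
  [0,0,0,0,0,0.9,0],
  [0,0,0,0,0,0,0],
])

```text
clock: 6.4
eef_pos: [0.489, 0.347, 0.238]
eef_rot: [0.989, -0.145, -0.002, 0.002]
ft_force: [-0.6, -0.0, -0.2]
finger_gap: 0.502
finger_force: 0.0
```

Run:
```python
from h import *
s=observe();print(s["clock"],s["eef_pos"],R.from_quat(s["eef_rot"]).as_euler("xyz",True),s["finger_gap"],s["joints"])
P=camera_params("wrist");im,d=camera("wrist");cv2.imwrite("pics/w3.png",im);np.save("w3.npy",d);np.savez("w3p.npz",K=P["K"],E=P["extrinsics"])
K=np.array(P["K"]);T=np.array(P["extrinsics"])
v,u=np.mgrid[:420,:560];X=np.stack([(u-K[0,2])/K[0,0]*d,(v-K[1,2])/K[1,1]*d,d,np.ones_like(d)],-1)@T.T
m=(X[...,2]>.11)&(X[...,2]<.172)&(d>0)
n,l,st,c=cv2.connectedComponentsWithStats(m.astype(np.uint8))
for k in range(1,n):
  if st[k,4]>60:
    q=X[l==k]; t=q[q[:,2]>q[:,2].max()-.008]; print(st[k],c[k],np.round(q[:,2].max(),3),len(t),np.round(t[:,:3].mean(0),4))
```

```text
6.4 [0.48900564 0.34696488 0.23798916] [179.79446031   0.18850356 -16.64406614] 0.50243155810449 [5.46629213e-01 3.38684774e-01 1.43988705e+00 4.23123329e-05
 1.36788821e+00 2.40790477e+00]
[ 542    0   18  189 1760] [553.79431818  85.23806818] 0.122 846 [0.5245 0.1    0.1163]
[259  76  34  37 973] [275.33710175  93.97122302] 0.162 770 [0.5713 0.324  0.1591]
[269 156  14  22 251] [275.47410359 166.60557769] 0.157 169 [0.5193 0.3397 0.1554]
[549 183  11  37 142] [554.54225352 201.4084507 ] 0.112 142 [0.4077 0.0996 0.1105]
[ 258  206   35   48 1325] [275.35245283 230.25886792] 0.164 831 [0.4681 0.3552 0.1607]
```

View pics/w3.png

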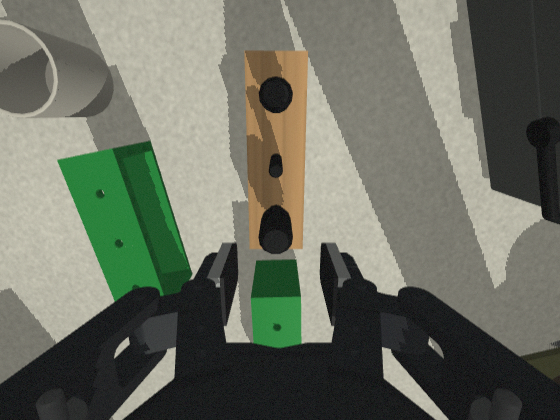

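The wrist picture confirms the thin stick in the middle hole at (275,166), about (0.519,0.340), with fat handles at (275,94) and (275,230). Going over it, then down.

Request:
send_rows([
  [0.4,-0.03,0,0,0,0.05,0],
  [0.37,-0.02,0,0,0,0,0],
  [0,0,0,0,0,0,0],
  [0,0,0.7,0,0,0,0],
  [0,0,0.7,0,0,0,0],
  [0,0,0.7,0,0,0,0],
  [0,0,0.6,0,0,0,0],
  [0,0,0,0,0,0,0],
])

```text
clock: 7.12
eef_pos: [0.5182, 0.3348, 0.1277]
eef_rot: [0.989, -0.149, -0.004, 0.003]
ft_force: [-0.4, -0.2, -0.6]
finger_gap: 0.503
finger_force: 0.0
```

Run:
```python
from h import *
print(rel([.519,.340,.105]),observe()["eef_pos"],observe()["ft_force"])
```

```text
[-0.0157785  -0.13516932  0.56683957] [0.51821539 0.3347631  0.12770864] [-0.36678802 -0.21897325 -0.61971662]
```

Request:
send_rows([
  [0,-0.05,0,0,0,0,0],
  [0,-0.05,0.3,0,0,0,0],
  [0,0,0.25,0,0,0,0],
  [0,0,0,0,0,0,0],
  [0,0,0,0,0,0,-0.3],
  [0,0,0,0,0,0,-0.5],
  [0,0,0,0,0,0,-0.6],
  [0,0,0,0,0,0,-0.7],
], newtons=30)

```text
clock: 7.78
eef_pos: [0.5223, 0.3424, 0.1116]
eef_rot: [0.989, -0.148, 0.0, -0.0]
ft_force: [0.4, 0.0, -1.3]
finger_gap: 0.148
finger_force: 0.0
```

Request:
send_rows([
  [0,0,0,0,0,0,-0.8],
  [0,0,0,0,0,0,-1],
  [0,0,0,0,0,0,-1],
  [0,0,0,0,0,0,-1],
])

```text
clock: 8.12
eef_pos: [0.522, 0.3416, 0.1114]
eef_rot: [0.989, -0.148, 0.0, 0.0]
ft_force: [-0.6, -3.9, 4.9]
finger_gap: 0.113
finger_force: 29.4
```

The stick is gripped: opening about 10 mm, force 29 N. Lifting straight up.

Request:
send_rows([
  [0,0,-0.3,0,0,0,-1],
  [0,0,-0.5,0,0,0,-1],
  [0,0,-0.6,0,0,0,-1],
  [0,0,-0.6,0,0,0,-1],
  [0,0,-0.6,0,0,0,-1],
  [0,0,-0.6,0,0,0,-1],
  [0,0,-0.6,0,0,0,-1],
  [0,0,-0.5,0,0,0,-1],
], newtons=40)

```text
clock: 8.78
eef_pos: [0.5223, 0.3429, 0.2847]
eef_rot: [0.989, -0.148, 0.001, -0.001]
ft_force: [0.6, 0.3, 0.4]
finger_gap: 0.11
finger_force: 38.9
```

Run:
```python
from h import *
s=observe();print(s["eef_pos"],s["finger_gap"],R.from_quat(s["eef_rot"]).as_matrix().round(3).tolist())
print(np.round(rel([.569,-.031,s["eef_pos"][2]]),2))
im,d=camera("wrist");cv2.imwrite("pics/w4.png",im)
print([ (o["score"],o["at"]) for o in tip_of("wrist","stick")])
P=camera_params("wrist");print(pix("wrist",np.array(s["eef_pos"])-[.003,.001,.1014],P),pix("wrist",np.array(s["eef_pos"])+[0,0,.03],P))
```

```text
[0.5223091  0.34292468 0.28466294] 0.10979946748190211 [[0.956, -0.293, 0.002], [-0.293, -0.956, 0.002], [0.001, -0.002, -1.0]]
[ 3.85  8.6  -0.02]
[(0.82, [279.3, 211.3])]
[282.70349399 206.88416079] [280.16203565 288.14323465]
```

View pics/w4.png

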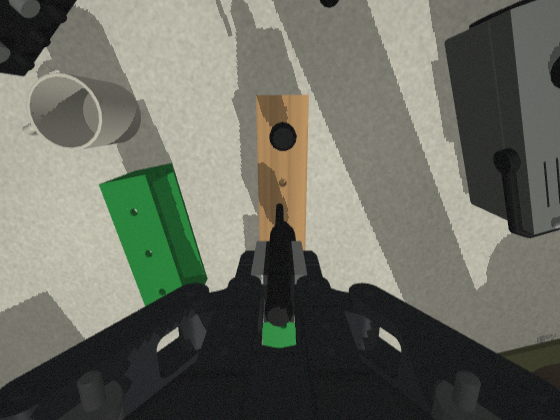

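The stick is held upright, clear of the rack, with its tip at about (279,206). Moving over the slot and turning square to the radio.

Request:
send_rows([
  [0.2,0.4,0,0,0,0,-1],
  [0.39,0.86,0,0,0,0,-1],
  [0.39,0.86,0,0,0,0,-1],
  [0.39,0.86,0,0,0,0,-1],
  [0.39,0.86,0,0,0,0,-1],
  [0.39,0.86,0,0,0,0,-1],
  [0.39,0.86,0,0,0,0,-1],
  [0.39,0.86,0,0,0,0,-1],
])

```text
clock: 9.55
eef_pos: [0.5583, 0.0609, 0.2814]
eef_rot: [0.989, -0.148, -0.001, -0.0]
ft_force: [1.7, 0.7, 0.2]
finger_gap: 0.109
finger_force: 38.9
```

Request:
send_rows([
  [0.39,0.86,0,0,0,0,-1],
  [0.39,0.86,0,0,0,0,-1],
  [0.2,0.46,0,0,0,0,-1],
  [0,0,0,0,0,-0.9,-1],
  [0,0,0,0,0,-0.9,-1],
  [0,0,0,0,0,-0.9,-1],
  [0,0,0,0,0,-0.14,-1],
  [0,0,0,0,0,0,-1],
])

```text
clock: 10.22
eef_pos: [0.5704, -0.0324, 0.2817]
eef_rot: [1.0, -0.001, -0.001, -0.0]
ft_force: [0.1, 0.0, 0.7]
finger_gap: 0.106
finger_force: 39.0
```

Run:
```python
from h import *
s=observe();print(s["clock"],s["eef_pos"],s["ft_force"],s["finger_gap"],R.from_quat(s["eef_rot"]).as_matrix().round(3).tolist())
print(np.round(rel([.571,-.032,.245]),3))
```

```text
10.2167 [ 0.57041418 -0.03244538  0.28169364] [0.145658   0.04560654 0.71271472] 0.10621046728210293 [[1.0, -0.002, -0.001], [-0.002, -1.0, 0.001], [-0.001, -0.001, -1.0]]
[ 0.016 -0.011  0.917]
```

Request:
send_rows([
  [0,0,0.4,0,0,0,-1],
  [0,0,0.4,0,0,0,-1],
  [0,0,0.2,0,0,0,-1],
  [0,0,0,0,0,0,-1],
  [0,0,0,0,0,0,-1],
])

```text
clock: 10.63
eef_pos: [0.5704, -0.0323, 0.2423]
eef_rot: [1.0, -0.0, -0.001, -0.0]
ft_force: [0.4, 0.0, -0.6]
finger_gap: 0.109
finger_force: 39.0
```

Run:
```python
from h import *
s=observe();print(s["clock"],s["eef_pos"],s["ft_force"])
P=camera_params("wrist");im,d=camera("wrist")
for n,p in(("slot",[.569,-.031,.125]),("tip",s["eef_pos"]+np.array([-.0018,.0007,-.1014]))):print(n,pix("wrist",p,P))
for t in("slot","stick"):print(t,[(o["score"],o["at"],world("wrist",o["at"],z=.125 if t=="slot" else .14,P=P)) for o in tip_of("wrist",t)[:1]])
sc,_=camera("scene");q=pix("scene",[.569,-.031,.13]).astype(int);print(q)
a=cv2.resize(im[165:245,230:330],(500,400),interpolation=0)
b=cv2.resize(sc[q[1]-55:q[1]+25,q[0]-30:q[0]+30],(300,400),interpolation=2)
cv2.imwrite("pics/z5.png",np.hstack([a,b]))
```

```text
10.6333 [ 0.5704081  -0.03234084  0.24234271] [ 0.40463981  0.03739209 -0.60081801]
slot [276.63347965 198.83795489]
tip [277.25423703 204.34163358]
slot [(0.86, [277.9, 201.4], array([ 0.56660173, -0.0321385 ,  0.125     ]))]
stick [(0.81, [279.1, 208.5], array([ 0.56461211, -0.03321161,  0.14      ]))]
[260 216]
```

View pics/z5.png

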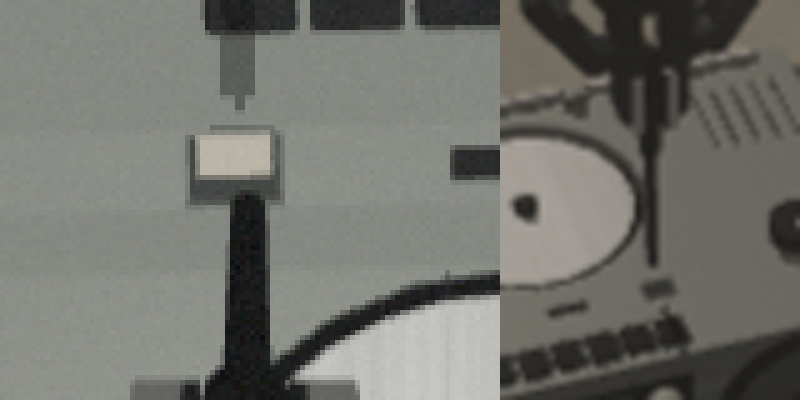

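In the crop the slot centre is at about (277,198.4), with the white plunger visible inside. The tip centre is at about (279.7,207), which is 3 mm short in x and 2.5 mm off in y. Correcting that, then lowering gently.

Request:
send_rows([
  [0.075,-0.06,0,0,0,0,-1],
  [0,0,0,0,0,0,-1],
  [0,0,0.1,0,0,0,-1],
  [0,0,0.1,0,0,0,-1],
  [0,0,0.1,0,0,0,-1],
  [0,0,0.1,0,0,0,-1],
  [0,0,0.05,0,0,0,-1],
  [0,0,0,0,0,0,-1],
])

```text
clock: 11.5
eef_pos: [0.5731, -0.0302, 0.2239]
eef_rot: [1.0, -0.0, -0.001, -0.0]
ft_force: [-0.4, -0.7, -0.6]
finger_gap: 0.107
finger_force: 39.0
```

Request:
send_rows([
  [0,0,0.08,0,0,0,-1],
  [0,0,0.08,0,0,0,-1],
  [0,0,0.06,0,0,0,-1],
  [0,0,0,0,0,0,-1],
  [0,0,0,0,0,0,-1],
])

```text
clock: 11.92
eef_pos: [0.5736, -0.0302, 0.2159]
eef_rot: [1.0, 0.0, -0.0, -0.0]
ft_force: [0.2, -0.7, 0.3]
finger_gap: 0.108
finger_force: 39.0
```

Request:
send_rows([
  [0,0,0.05,0,0,0,-1],
  [0,0,0.04,0,0,0,-1],
  [0,0,0,0,0,0,-1],
  [0,0,0,0,0,0,-1],
])

```text
clock: 12.25
eef_pos: [0.574, -0.0303, 0.2127]
eef_rot: [1.0, 0.0, 0.0, 0.0]
ft_force: [0.9, 0.5, 1.0]
finger_gap: 0.106
finger_force: 39.0
```

Request:
send_rows([
  [0,0,0.04,0,0,0,-1],
  [0,0,0.04,0,0,0,-1],
  [0,0,0,0,0,0,-1],
  [0,0,0,0,0,0,-1],
])

```text
clock: 12.58
eef_pos: [0.5739, -0.0303, 0.2095]
eef_rot: [1.0, 0.0, 0.0, 0.0]
ft_force: [-0.6, -0.3, 2.0]
finger_gap: 0.105
finger_force: 39.1
```

Request:
send_rows([
  [0,0,0.04,0,0,0,-1],
  [0,0,0.03,0,0,0,-1],
  [0,0,0,0,0,0,-1],
  [0,0,0,0,0,0,-1],
])

```text
clock: 12.92
eef_pos: [0.5742, -0.0303, 0.2073]
eef_rot: [1.0, 0.0, 0.001, 0.0]
ft_force: [-0.5, 0.2, 4.8]
finger_gap: 0.105
finger_force: 39.7
```

Request:
send_rows([
  [0,0,0.03,0,0,0,-1],
  [0,0,0,0,0,0,-1],
  [0,0,0,0,0,0,-1],
  [0,0,0,0,0,0,-1],
  [0,0,0,0,0,0,-1],
  [0,0,0,0,0,0,-1],
  [0,0,0,0,0,0,-1],
  [0,0,0,0,0,0,-1],
])

```text
clock: 13.58
eef_pos: [0.5745, -0.0303, 0.207]
eef_rot: [1.0, 0.0, 0.001, 0.0]
ft_force: [-1.7, 0.4, 9.7]
finger_gap: 0.105
finger_force: 40.1
```

Run:
```python
from h import *
s=observe();print(s["clock"],s["eef_pos"],s["ft_force"])
P=camera_params("wrist");im,d=camera("wrist")
for t,z in(("function_top",.1355),("slot",.125)):print(t,[(o["score"],o["at"],world("wrist",o["at"],z=z,P=P)) for o in tip_of("wrist",t)[:1]])
a=cv2.resize(im[165:245,230:330],(500,400),interpolation=0)
q=pix("wrist",[.573,-.205,.135],P).astype(int);print(q)
b=im[max(q[1]-40,0):q[1]+40,max(q[0]-30,0):q[0]+30];b=cv2.resize(b,(300,400),interpolation=0)
cv2.imwrite("pics/z6.png",np.hstack([a,b]))
```

```text
13.5833 [ 0.57447225 -0.03030761  0.20698536] [-1.65664601  0.42949486  9.71679794]
function_top [(0.63, [507.6, 216.6], array([ 0.57244346, -0.20337431,  0.1355    ]))]
slot [(0.88, [280.3, 215.1], array([ 0.56993876, -0.03218291,  0.125     ]))]
[509 215]
```

View pics/z6.png

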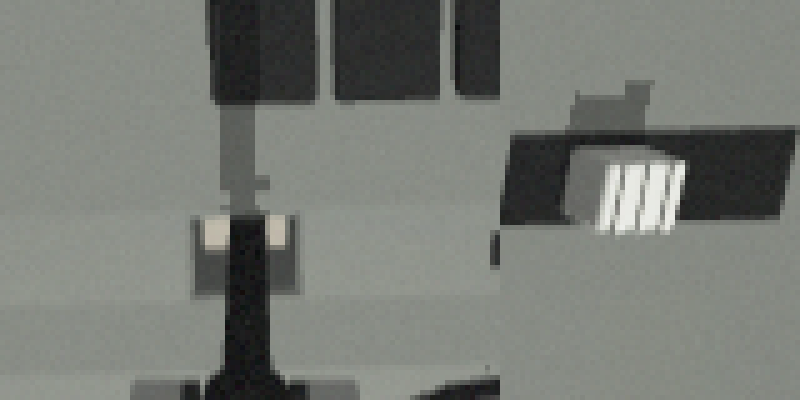

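The tip is in the slot with the white plunger showing on both sides of it. The plunger is at its hard stop (9.7 N), and the function knob is at the disc end. Handing in.

```bash
python3 -c "
from cell import *
print(close_job())"
```

```text
the job is handed in; nothing more can be done
None
```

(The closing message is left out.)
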